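Fetch the setting chisel from behind the bottle and the can

TASK

The chisel on the storage board is shut in behind a bottle and a can. Stand both of them on the cork-faced board without tipping them, leaving the chisel where it lies; then lay the chisel in the two notches of the tool rest with its middle over the middle of the rest, and only then stand the bottle and the can back on the storage board, each on the very spot it came from. Do not push the loose glass star beside the storage board about.

Things in the scene. Friction and masses are not known exactly. Their poses are not given: they have to be found in the camera images.
- bottle: White plastic bottle with a narrow neck and a black cap; 56 mm across its round body, 135 mm tall, 0.17 to 0.35 kg. Stands upright on the storage board. Origin: centre of its underside, z up its axis. The body has its full width from 5 to 85 mm up; the cap is 26 mm across.
- can: Plain bare-metal round can, 62 mm across, 105 mm tall, closed top, 0.17 to 0.35 kg. Stands upright on the storage board, beside the bottle (either may be on the left). Origin: centre of its underside, z up its axis. Full width from 5 to 95 mm up.
- chisel: Dark steel chisel, a straight bar 171 mm long, 20 mm across, 0.28 kg, lying on the storage board behind the bottle and the can, parallel to the board's back edge. Origin: under its middle; y along its length, z up as it lies.
- chisel_mid (a point): The middle of the chisel, on its centre line, 10 mm above its underside; y along its length. Also its centre of mass to about 5 mm: grip it here across its 20 mm.
- store: Fixed wooden storage board, 140 mm deep (x) by 220 mm wide (y), top 10 mm above its origin; 12 mm high lip along the back, 8 mm lips at both ends. Origin: centre of its underside; x to the back, y left, z up. Bottle and can stand near x = -16, y = -47 or +47 mm; the chisel lies along y near x = 35 mm between four 4 mm high stops (|y| = 45 to 75 mm).
- setdown: Flat plywood board with a cork face, fixed, 90 mm (x) by 190 mm (y), empty, its top 10 mm above its origin. Origin: centre of its underside; z up. There is room for the bottle and the can side by side along y, 96 mm apart.
- rest: Fixed tool rest: dark steel plate, 90 mm (x) by 130 mm (y), 8 mm thick, with two light wooden blocks at y = -45 and +45 mm, 41 mm tall, each with a notch open above, 45 mm wide at the top, 24 mm at its floor, which is 24 mm above the origin. A chisel in both notches lies along y, its centre line 34 mm above the origin. Origin: centre of the plate's underside; z up.
- star: Eight-pointed star of pale slab glass, about 100 mm across and 20 mm thick, lying loose on the table to the left of the storage board: a bystander (a smaller star farther left belongs to the room). Origin: centre of its underside.
Things that resemble listed ones, but are neither listed nor needed, are in the scene too. Leave any blue or purple look-alike of the bottle alone.

How it is judged (in metres and radians):
On the way, in this order (a step that is already met when the one before it is completed fails the run):
1. the bottle and the can both stand released on the cork-faced board, the chisel still lies where it was (x of bottle in the frame of setdown between -0.04 and 0.04 m and y of bottle in the frame of setdown between -0.09 and 0.09 m and z of bottle in the frame of setdown between 0.004 and 0.016 m and angle between each of bottle, can's own z axis and vertical below 0.1 rad and x of can in the frame of setdown between -0.04 and 0.04 m and y of can in the frame of setdown between -0.09 and 0.09 m and z of can in the frame of setdown between 0.004 and 0.016 m and linear speed of each of bottle, can below 0.02 m/s and contact force between the fingers and bottle below 0.1 N and contact force between the fingers and can below 0.1 N and distance of chisel from where it was at the start of the episode below 0.02 m), for 0.2 s.
2. the chisel lies released in both notches of the tool rest, while the bottle and the can still stand on the cork-faced board (x of chisel_mid in the frame of rest between -0.01 and 0.01 m and y of chisel_mid in the frame of rest between -0.02 and 0.02 m and z of chisel_mid in the frame of rest between 0.028 and 0.04 m and angle between the y axis of chisel and the y axis of rest, either way round below 0.12 rad and linear speed of chisel below 0.02 m/s and contact force between the fingers and chisel below 0.1 N and x of bottle in the frame of setdown between -0.04 and 0.04 m and y of bottle in the frame of setdown between -0.09 and 0.09 m and z of bottle in the frame of setdown between 0.004 and 0.016 m and angle between each of bottle, can's own z axis and vertical below 0.1 rad and x of can in the frame of setdown between -0.04 and 0.04 m and y of can in the frame of setdown between -0.09 and 0.09 m and z of can in the frame of setdown between 0.004 and 0.016 m), for 0.2 s.
At the end, for the whole second after the job is handed in: The chisel lies in both notches of the rest (middle within 10 mm across, 20 mm along, 0.12 rad), the bottle and the can stand upright on the storage board, each within 15 mm of where it stood at the start; all released and at rest (x of chisel_mid in the frame of rest between -0.01 and 0.01 m and y of chisel_mid in the frame of rest between -0.02 and 0.02 m and z of chisel_mid in the frame of rest between 0.028 and 0.04 m and angle between the y axis of chisel and the y axis of rest, either way round below 0.12 rad and distance of each of bottle, can from where it was at the start of the episode below 0.015 m and angle between each of bottle, can's own z axis and vertical below 0.1 rad and linear speed of each of bottle, can, chisel below 0.02 m/s and contact force between the fingers and bottle below 0.1 N and contact force between the fingers and can below 0.1 N and contact force between the fingers and chisel below 0.1 N); the robot touches nothing.
It fails at once if the bottle or the can is tipped by more than 30 degrees (angle between any of bottle, can's own z axis and vertical above 0.52 rad).
It fails at once if the glass star is shifted by more than 30 mm (distance of star from where it was at the start of the episode above 0.03 m).
It also fails if it takes over 120 s, if anything falls off the work surface, if the arm or the gripper's body presses on something with over 40 N, if the wrist force passes 120 N, or if a joint passes its speed limit or range.

ROBOT

A 6-joint arm with a two-finger parallel gripper is mounted at the origin on a cart in front of the work surface, level with it; the furniture and walls round the work are solid. World frame = base frame: x ahead of the robot, y to its left, z up, the work surface at z = 0. Lengths are in m, angles in degrees, forces in N, time in s.
With the tool pointing down it reaches from about 0.25 to 0.725 m from the base axis. Payload 9.7 kg.
Tool frame: the origin (TCP) lies midway between the tips of the shut fingers; the grasp point (between the pads) lies 19 mm behind it (bot.hold_point_z is the distance from the TCP to the grasp point, in m); z points along the fingers, y is the line along which they close (so a half turn about z gives the same grasp; the last joint's range is limited). The gripper opens to 85 mm and grips with 20 to 120 N. Pads are 22 mm wide; open, the fingers measure 114 mm over their backs; the gripper's body (76 mm by 85 mm) begins 54 mm behind the grasp point. The pads swing forward as they close: fully open they stand 13 mm farther back than shut.
Start: joints at [69.901, 4.979, 10.078, 95.1, 0, 90], TCP at [0.189, 0.517, 0.231] pointing down, gripper open.
Joint ranges: [-179.16, 179.16], [-48.56, 103.87], [-65.8, 70.77], [-126.05, 130.52], [-82.76, 87.17], [-180, 180]. Speed limits (degrees/s): [127.2, 127.2, 147.25, 180, 180, 180].

INTERFACE

Orientations are given as [roll, pitch, yaw] about the fixed x, y, z axes, in that order (R = Rz(yaw) Ry(pitch) Rx(roll)).
In Python, from workcell import bot gives the robot as it stands.
- The arm moves only by the tool play_rows, never from a script. Its argument "steps" is a list that holds one entry, the list of rows, each a list of 4 numbers: the shift along the tool's x, y, z in m, then the turn about the tool's z in rad. In form: [[[tx, ty, tz, yaw], ...]]. A call has exactly 5 rows; each row shifts and turns the commanded pose from where the row before left it, along the tool's axes as they then stand; what a row does not reach is not made up. A row lasts 1/12 s, in which the tool goes at most 41.7 mm and 7.16 degrees, less where a joint would pass 70% of its speed; a pose out of reach is approached as far as the arm can. A call is refused whole if a number of a shift passes 0.0417 or a number of a turn 0.125, either way. A call with a gripper value outside its range is refused whole. "gripper" is the finger opening in m, from 0 to 0.0854, set as the call begins (left out, the last holds). The fingers move at their own pace and stop on an object; "squeeze" is the grip in N (left out, the last holds). Time passes only in rows, so rows that do not move let the fingers close, or fill a call up. It gives the time, the measured TCP pose, the force, the opening and the grip force at its end, in the units of the state.
- bot.get_obs(): the state, without advancing time (a new reading comes with each control period).
- bot.camera(name): name is "scene" or "top" or "wrist"; returns a dict with "img" (480x640x3 uint8, blue, green, red), "vfov" (degrees; the focal length in pixels is half the picture's height over the tangent of half this angle, whatever the lens; pixels are square), "cx", "cy" (the principal point, pixels), "xyz" and "attitude" of the camera in the world. Camera axes: x right, y down, z forward; pixel columns grow to the right and rows downward; lengths in m; the calibration is good to about 2 mm. A picture is of the moment at which its call begins. There is no depth.
- bot.job_done(): hands the job in; it is judged then, once.
The state is a dict: "time": time; "q": joint angles; "qd": joint speeds; "joint_efforts": joint torques, N m; "ee_pos": TCP position; "tcp_rot": TCP orientation; "wrist_force": force on the tool from outside, world axes, zero at the start; "torque": the same for the moment, N m; "opening": finger opening in m; "grasp_force": force on a finger pad.
Only numpy, scipy, OpenCV 4.12 (cv2) and the standard library are available. Lean on these libraries where they do the work, as an engineer would, in place of code of your own. Each camera call takes 0.05 s, during which the arm holds its last target. There are 200 camera calls.

## Working session

There is one attempt and no reset: what is moved stays moved. The work goes in short steps, Python scripts to look and compute and a tool call to move; the robot and the scene stay as the last step left them, time stands still between calls to the robot, and variables do not carry over. Pictures are saved under pics/ and viewed, at most 14 in all, crops included, and the job is handed in when it is done.

Besides the shell and the picture viewer there is one more tool, called by a JSON object that holds its "name" and its "arguments". play_rows: Moves the arm, as the interface text tells. Its arguments: {"type":"object","properties":{"steps":{"type":"array","items":{"type":"array","items":{"type":"array","items":{"type":"number"}}}},"gripper":{"type":"number"},"squeeze":{"type":"number"}},"required":["steps"]}

```bash
mkdir -p pics; ls; cat > h.py <<'E'
import numpy as np, cv2
from workcell import bot
from scipy.spatial.transform import Rotation as R
def cam(n):
    c=bot.camera(n); c['f']=240/np.tan(np.radians(c['vfov'])/2)
    a=np.array(c['attitude'],float)
    c['R']=a if a.shape==(3,3) else R.from_euler('xyz',a,degrees=True).as_matrix()
    c['p']=np.array(c['xyz'],float); return c
def ray(c,u,v):
    return c['R']@np.array([(u-c['cx'])/c['f'],(v-c['cy'])/c['f'],1])
def onz(c,u,v,z):
    d=ray(c,u,v); return c['p']+d*(z-c['p'][2])/d[2]
def proj(c,P):
    q=c['R'].T@(np.array(P)-c['p']); return q[:2]/q[2]*c['f']+[c['cx'],c['cy']]
def save(n,im): cv2.imwrite('pics/'+n+'.png',im)
E
python3 - <<'E'
from h import *
for n in ['scene','top']:
    c=cam(n); save(n+'0',c['img']); print(n,c['attitude'],c['xyz'],c['vfov'],c['cx'],c['cy'])
print(bot.get_obs())
E
```

```text
pics
scene [-122.0597709     1.22203132  -41.66484286] [ 0.01763506 -0.39166521  0.58632237] 50.27790049921592 313.66020614446563 237.2460992098325
top [-173.81513483   -0.74422741  -89.79090341] [0.46257247 0.21948572 0.90821251] 47.967103277441716 320.3681158048241 234.58758141790247
{'time': 0.1, 'q': array([6.99013430e+01, 5.01010147e+00, 1.00393098e+01, 9.50971458e+01,
       4.80228969e-04, 9.00023238e+01]), 'qd': array([-0.12342446, -0.08369772,  0.148565  ,  0.08880114,  0.14332567,
       -0.06386996]), 'joint_efforts': array([ 3.71114002e-04, -5.21561372e+01,  4.65654802e+01,  1.60485698e-02,
       -8.07468609e-05,  1.15774407e-05]), 'ee_pos': array([0.18893557, 0.51633515, 0.23063611]), 'tcp_rot': array([-1.79932062e+02, -4.77473232e-04,  1.59899019e+02]), 'wrist_force': array([-0.2265183 ,  0.34250949, -0.11114194]), 'torque': array([ 0.00870118, -0.02522383, -0.02232148]), 'grasp_force': 0.0, 'opening': 0.08510740146722899}
```

View pics/scene0.png

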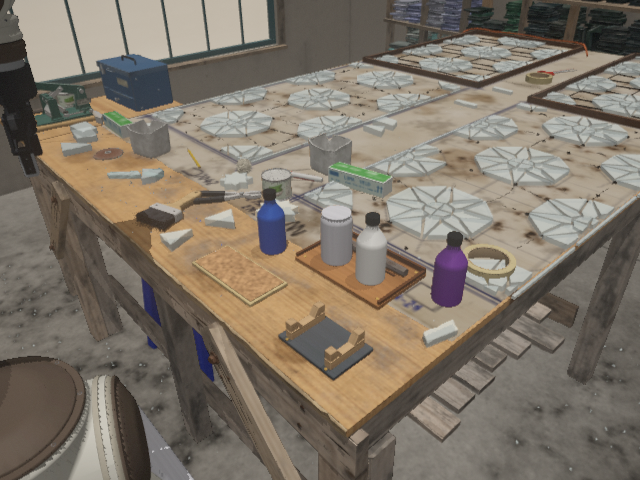

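View pics/top0.png

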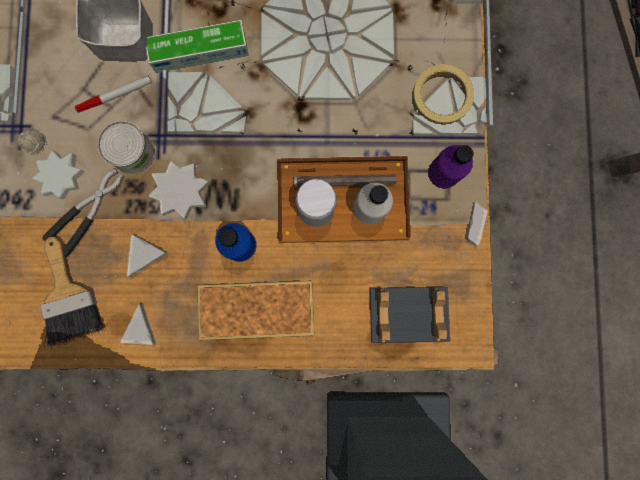

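The top view shows the store (278–410, 157–243) with the can at (316,200) and the bottle at (374,202). The chisel bar lies behind them near row 181, the cork board is at (199–313, 281–340), the rest at (370–450, 286–343) and the star at (180,190). The bottle could be one of three: white (374,202), blue (236,242) or purple (451,165). White on the store fits the description. The can could be the one on the store (316,200) or the labelled tin (126,146), and the bare one on the store fits.

```bash
cat > m.py <<'E'
from h import *
c=cam('top'); im=c['img']; hsv=cv2.cvtColor(im,cv2.COLOR_BGR2HSV)
crop=im[145:350,190:460]; save('crop1',cv2.resize(crop,None,fx=2.9,fy=2.9,interpolation=cv2.INTER_CUBIC))
def big(mask,box):
    m=np.zeros_like(mask); x0,y0,x1,y1=box; m[y0:y1,x0:x1]=mask[y0:y1,x0:x1]
    cs,_=cv2.findContours(m,cv2.RETR_EXTERNAL,cv2.CHAIN_APPROX_NONE)
    return max(cs,key=cv2.contourArea)
def rect(name,mask,box,z):
    k=big(mask,box); P=np.array([onz(c,u,v,z)[:2] for u,v in k[:,0]+0.0],np.float32)
    r=cv2.minAreaRect(P); print(name,np.round(r[0],4),np.round(r[1],4),round(r[2],2),cv2.boundingRect(k))
H,S,V=cv2.split(hsv)
print('px store',hsv[235,345],hsv[170,284],'cork rim',hsv[310,200],hsv[300,260],'table',hsv[262,300],'plate',hsv[315,410],'can',hsv[200,316],'cap',hsv[194,378],hsv[205,368],'chisel',hsv[181,350],'canv',hsv[220,316])
rect('plate',((V<90)&(S<90)).astype(np.uint8)*255,(362,278,460,352),.008)
rect('store',((H<14)&(S>120)).astype(np.uint8)*255,(268,150,420,250),.015)
rect('cork',((H>20)&(H<32)&(S<140)&(V>150)).astype(np.uint8)*255,(190,272,322,350),.01)
rect('cap',((V<60)).astype(np.uint8)*255,(360,182,395,212),.145)
rect('can',((S<40)&(V>165)).astype(np.uint8)*255,(294,175,338,215),.115)
rect('chisel',((S<60)&(V<110)).astype(np.uint8)*255,(290,172,400,190),.03)
rect('star',((S<60)&(V>150)).astype(np.uint8)*255,(145,155,212,222),.02)
rect('blue',((H>105)&(H<130)&(S>150)).astype(np.uint8)*255,(205,215,265,270),.05)
E
python3 m.py
```

```text
px store [ 14 190 149] [ 13 182 122] cork rim [ 17 138 137] [ 14 157 158] table [ 16 145 162] plate [120   7  73] can [167   9 192] cap [138  34  38] [ 18  26 129] chisel [11 56 95] canv [150  16  81]
plate [0.4287 0.0593] [0.0898 0.0836] 1.37 (384, 287, 53, 56)
store [0.6226 0.1702] [0.139  0.2208] 1.62 (277, 156, 134, 85)
cork [0.3872 0.3996] [0. 0.] 0.0 (203, 339, 1, 1)
cap [0.6037 0.1273] [0.0248 0.026 ] 0.33 (369, 186, 19, 18)
can [0.605  0.2162] [0.0514 0.0537] 0.32 (298, 180, 37, 35)
chisel [0.6451 0.1206] [0.0219 0.0682] 0.37 (353, 176, 42, 14)
star [0.6336 0.4468] [0.0909 0.0904] 84.15 (149, 162, 58, 56)
blue [0.5424 0.3448] [0.0649 0.0549] 45.67 (216, 224, 40, 37)
```

View pics/crop1.png

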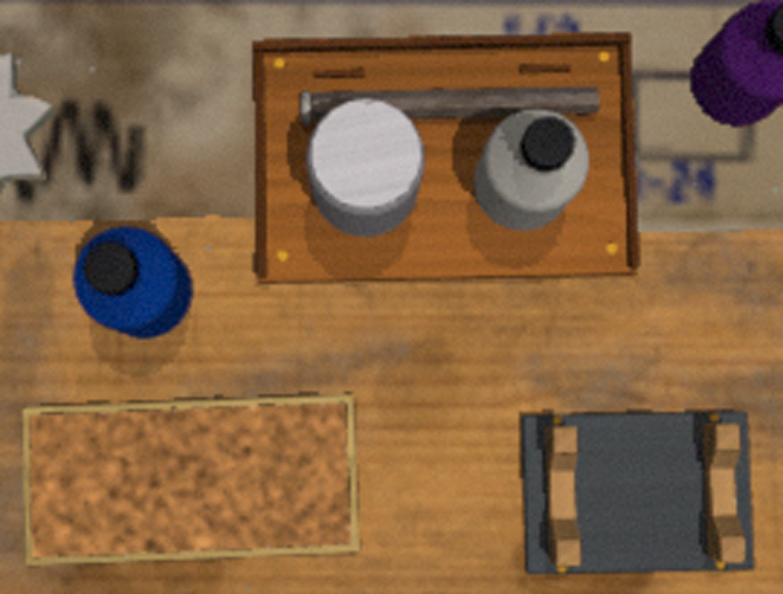

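The crop confirms the plain can on the left of the store and the white bottle on the right, with the chisel behind them and the rest's blocks to the right and left. Next I'll take the board corners from the crop.

```bash
python3 - <<'E'
from h import *
c=cam('top')
def w(x,y,z): return onz(c,x/2.9+190-.33,y/2.9+145-.33,z)[:2]
for n,z,pts in [('cork',.01,[(24,408),(353,394),(357,550),(28,564)]),('rest',.008,[(521,415),(747,411),(753,568),(527,573)]),('store',.018,[(254,42),(630,34),(637,271),(257,281)]),('blocks',.041,[(565,425),(724,424),(740,555),(579,562)])]:
    P=np.array([w(x,y,z) for x,y in pts]); e=P[0]-P[1]; f=P[3]-P[2]
    print(n,P.mean(0).round(4),np.linalg.norm(e).round(4),np.linalg.norm(P[0]-P[3]).round(4),[np.degrees(np.arctan2(-g[0],g[1])).round(2) for g in (e,f)])
print('blue cap',w(110,268,.135),'bottle cap',w(548,143,.145),'chisel top ends',w(303,105,.03),w(599,99,.03),'can',w(366,154,.115))
E
```

```text
cork [0.435  0.3147] 0.1877 0.0877 [np.float64(2.66), np.float64(2.56)]
rest [0.4285 0.0603] 0.1301 0.0892 [np.float64(1.22), np.float64(1.39)]
store [0.6201 0.1705] 0.2189 0.1394 [np.float64(1.64), np.float64(1.8)]
blocks [0.4299 0.0579] 0.0881 0.0748 [np.float64(0.57), np.float64(2.6)]
blue cap [0.54212198 0.34312972] bottle cap [0.60443605 0.12635674] chisel top ends [0.64695041 0.25212519] [0.65152077 0.08289648] can [0.60371361 0.21638928]
```

{"name": "play_rows", "arguments": {"steps": [[[0,0,0,0.12],[0,0,0,0.12],[0,0,0,0.12],[0,0,0,0.12],[0,0,0,0.12]]], "gripper": 0.085, "squeeze": 40}}

```text
time: 0.62
ee_pos: [0.189, 0.5164, 0.2311]
tcp_rot: [-180.0, 0.0, 125.2]
wrist_force: [0.3, 0.5, -0.3]
opening: 0.0847
grasp_force: 0.0
```

{"name": "play_rows", "arguments": {"steps": [[[0,0,0,0.12],[0,0,0,0.12],[0,0,0,0.12],[0,0,0,0.12],[0,0,0,0.11]]]}}

```text
time: 1.03
ee_pos: [0.189, 0.5165, 0.2311]
tcp_rot: [-180.0, 0.0, 91.4]
wrist_force: [0.1, -0.7, -0.5]
opening: 0.0852
grasp_force: 0.0
```

{"name": "play_rows", "arguments": {"steps": [[[-0.028,0.038,-0.005,0],[-0.028,0.038,-0.005,0],[-0.028,0.038,-0.005,0],[-0.028,0.038,-0.005,0],[-0.028,0.038,0,0]]]}}

```text
time: 1.45
ee_pos: [0.3609, 0.3974, 0.2497]
tcp_rot: [180.0, -0.1, 91.7]
wrist_force: [-0.1, 2.0, -0.8]
opening: 0.085
grasp_force: 0.0
```

{"name": "play_rows", "arguments": {"steps": [[[-0.028,0.038,0,0],[-0.028,0.038,0,0],[-0.028,0.038,0,0],[-0.028,0.03,0,0],[-0.02,0.02,0,0]]]}}

```text
time: 1.87
ee_pos: [0.5161, 0.2785, 0.2482]
tcp_rot: [-180.0, 0.0, 91.6]
wrist_force: [0.4, 0.9, 0.2]
opening: 0.0849
grasp_force: 0.0
```

{"name": "play_rows", "arguments": {"steps": [[[0,0,0,0],[0,0,0,0],[-0.018,0.025,0,0],[-0.018,0.025,0,0],[0,0,0,0]]]}}

```text
time: 2.28
ee_pos: [0.567, 0.2452, 0.2479]
tcp_rot: [180.0, 0.1, 91.7]
wrist_force: [0.6, 1.0, -1.1]
opening: 0.0853
grasp_force: 0.0
```

```bash
python3 - <<'E'
from h import *
c=cam('wrist'); save('w1',c['img']); print(c['attitude'],c['xyz'],c['vfov'],c['cx'],c['cy'])
o=bot.get_obs(); print(o['ee_pos'],o['tcp_rot'],o['q'])
for P in [(0.605,.216,.115),(.604,.1265,.145),(.657,.171,.03)]: print(proj(c,P).round(0))
E
```

```text
[1.61735497e+02 5.91480241e-05 1.65071455e+00] [0.56362336 0.32650458 0.39076212] 61.945100958865474 321.45791099886196 238.81204137858802
[0.56550789 0.24616511 0.2480746 ] [-1.79946926e+02  2.25724408e-02  9.16612696e+01] [ 2.35239992e+01  1.50785776e+01  2.35054055e+01  9.84844903e+01
 -1.18513546e-03  1.11862741e+02]
[373. 265.]
[368. 393.]
[412. 277.]
```

View pics/w1.png

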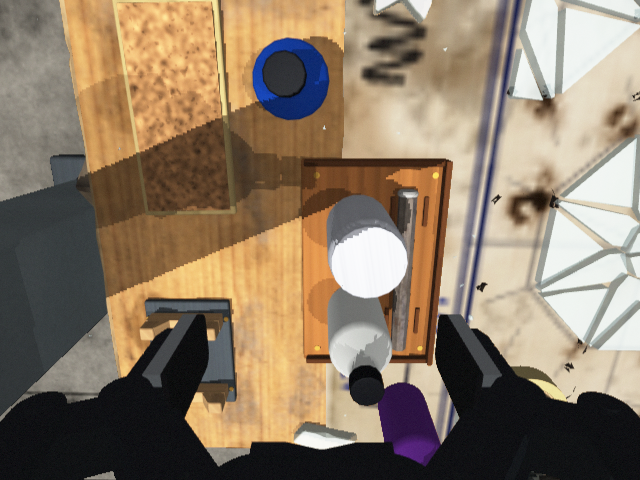

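The wrist view shows the can top at (368,262), the cap at (366,385) and the chisel at column 405, all within 4 mm of the top-view positions. Moving onto the can.

{"name": "play_rows", "arguments": {"steps": [[[-0.015,0.0185,0,0],[-0.015,0.018,0,0],[0,0,0.02,0],[0,0,0.02,0],[0,0,0.02,0]]]}}

```text
time: 2.75
ee_pos: [0.6016, 0.2188, 0.1884]
tcp_rot: [180.0, -0.0, 91.8]
wrist_force: [0.5, 0.1, -0.4]
opening: 0.085
grasp_force: 0.0
```

{"name": "play_rows", "arguments": {"steps": [[[0,0,0,0],[0,0,0.03,0],[0,0,0.03,0],[0,0,0.03,0],[0,0,0,0]]]}}

```text
time: 3.17
ee_pos: [0.5991, 0.2179, 0.0938]
tcp_rot: [-179.6, 0.1, 91.8]
wrist_force: [-1.2, -0.7, -1.2]
opening: 0.0849
grasp_force: 0.0
```

```bash
python3 - <<'E'
from h import *
c=cam('wrist'); save('w2',c['img'])
o=bot.get_obs(); print(o['ee_pos'],o['tcp_rot'])
for P in [(0.603,.217,.115),(.604,.1265,.145)]: print(proj(c,P).round(0))
E
```

```text
[0.60017173 0.21805611 0.0972076 ] [-1.79740805e+02  7.49610880e-02  9.17895879e+01]
[335. 352.]
[329. 622.]
```

View pics/w2.png

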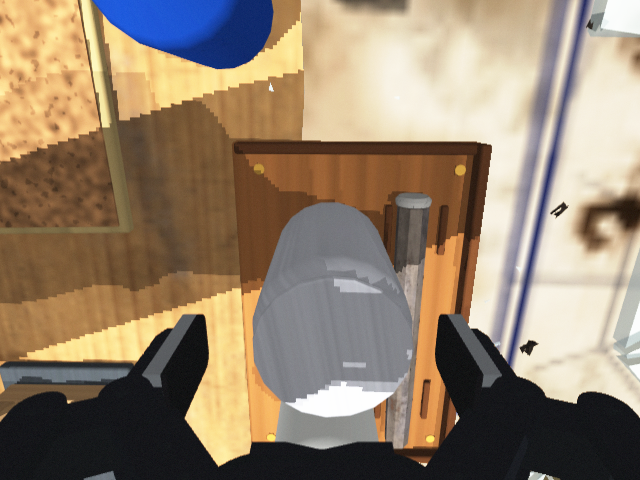

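The can top is centred at (333,347) between the fingers (207–437) and clear of the chisel. Going down to grip it.

{"name": "play_rows", "arguments": {"steps": [[[0,0.002,0.018,0],[0,0,0.018,0],[0,0,0,0],[0,0,0,0],[0,0,0,0]]]}}

```text
time: 3.63
ee_pos: [0.6051, 0.2183, 0.0657]
tcp_rot: [179.8, -0.1, 91.7]
wrist_force: [0.2, 0.3, -0.1]
opening: 0.085
grasp_force: 0.0
```

{"name": "play_rows", "arguments": {"steps": [[[0,0,0,0],[0,0,0,0],[0,0,0,0],[0,0,0,0],[0,0,0,0]]], "gripper": 0.05, "squeeze": 40}}

```text
time: 4.05
ee_pos: [0.6047, 0.2179, 0.0646]
tcp_rot: [179.9, -0.0, 91.7]
wrist_force: [-2.1, -1.1, 6.8]
opening: 0.0608
grasp_force: 42.5
```

{"name": "play_rows", "arguments": {"steps": [[[0,0,0,0],[0,0,0,0],[0,0,0,0],[0,0,0,0],[0,0,0,0]]]}}

```text
time: 4.47
ee_pos: [0.6047, 0.2179, 0.0646]
tcp_rot: [179.9, -0.0, 91.7]
wrist_force: [-2.6, 0.3, 6.0]
opening: 0.0608
grasp_force: 42.5
```

{"name": "play_rows", "arguments": {"steps": [[[0,0,-0.01,0],[0,0,-0.02,0],[0,0,-0.02,0],[0,0,-0.02,0],[0,-0.015,0,0]]]}}

```text
time: 4.88
ee_pos: [0.592, 0.2176, 0.1377]
tcp_rot: [179.6, -0.1, 91.7]
wrist_force: [1.0, -0.1, -2.5]
opening: 0.0605
grasp_force: 44.8
```

{"name": "play_rows", "arguments": {"steps": [[[0,-0.03,0,0],[0,-0.03,0,0],[0,-0.03,0,0],[0,-0.03,0,0],[0.01,-0.02,0,0]]]}}

```text
time: 5.3
ee_pos: [0.4467, 0.2218, 0.1337]
tcp_rot: [-180.0, 0.0, 91.7]
wrist_force: [0.2, 1.0, -3.2]
opening: 0.0608
grasp_force: 44.9
```

{"name": "play_rows", "arguments": {"steps": [[[0.03,-0.012,0,0],[0.03,0,0,0],[0.03,0,0,0],[0.03,0,0,0],[0.02,0,0,0]]]}}

```text
time: 5.72
ee_pos: [0.4324, 0.3649, 0.1336]
tcp_rot: [180.0, -0.0, 91.8]
wrist_force: [1.2, -0.2, -2.3]
opening: 0.0604
grasp_force: 44.9
```

{"name": "play_rows", "arguments": {"steps": [[[0,0,0,0],[0,0,0,0],[0,0,0,0],[0,0,0,0],[0,0,0,0]]]}}

```text
time: 6.13
ee_pos: [0.4331, 0.3617, 0.1332]
tcp_rot: [180.0, -0.0, 91.7]
wrist_force: [0.8, -0.0, -3.1]
opening: 0.0607
grasp_force: 45.0
```

```bash
python3 - <<'E'
from h import *
c=cam('wrist'); d=cam('top'); save('w3',np.hstack([cv2.resize(c['img'],(400,300)),cv2.resize(d['img'],(400,300))]))
o=bot.get_obs(); print(o['ee_pos'],o['tcp_rot'],o['opening'])
E
```

```text
[0.43305921 0.36188613 0.13313502] [ 1.79985167e+02 -6.48651735e-03  9.16608379e+01] 0.06071684682934546
```

View pics/w3.png

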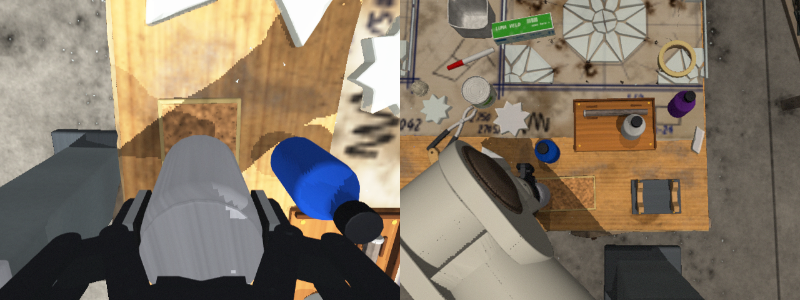

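The can is held upright above the left half of the cork board. Lowering it.

{"name": "play_rows", "arguments": {"steps": [[[0,0,0.02,0],[0,0,0.02,0],[0,0,0.016,0],[0,0,0.008,0],[0,0,0,0]]]}}

```text
time: 6.65
ee_pos: [0.4321, 0.3615, 0.067]
tcp_rot: [-179.9, 0.1, 91.7]
wrist_force: [0.1, -0.9, -3.1]
opening: 0.0603
grasp_force: 44.9
```

{"name": "play_rows", "arguments": {"steps": [[[0,0,0.003,0],[0,0,0.002,0],[0,0,0,0],[0,0,0,0],[0,0,0,0]]]}}

```text
time: 7.07
ee_pos: [0.4332, 0.3628, 0.0647]
tcp_rot: [179.9, -0.0, 91.7]
wrist_force: [0.7, -0.0, 0.8]
opening: 0.0605
grasp_force: 45.2
```

{"name": "play_rows", "arguments": {"steps": [[[0,0,0,0],[0,0,0,0],[0,0,0,0],[0,0,0,0],[0,0,0,0]]], "gripper": 0.085}}

```text
time: 7.48
ee_pos: [0.4329, 0.3626, 0.0639]
tcp_rot: [180.0, -0.0, 91.7]
wrist_force: [0.0, -0.5, -0.8]
opening: 0.085
grasp_force: 0.0
```

{"name": "play_rows", "arguments": {"steps": [[[0,0,-0.02,0],[0,0,-0.03,0],[0,0,-0.03,0],[0,0,-0.03,0],[0,0,-0.035,0]]]}}

```text
time: 7.9
ee_pos: [0.4324, 0.3622, 0.2095]
tcp_rot: [-179.9, 0.0, 91.7]
wrist_force: [0.6, -0.3, -0.7]
opening: 0.0852
grasp_force: 0.0
```

{"name": "play_rows", "arguments": {"steps": [[[-0.03,0,0,0],[-0.04,0.02,0,0],[-0.04,0.03,0,0],[-0.04,0.03,0,0],[-0.04,0.03,0,0]]]}}

```text
time: 8.32
ee_pos: [0.5322, 0.1966, 0.2093]
tcp_rot: [180.0, -0.0, 91.8]
wrist_force: [-0.1, 0.8, 0.1]
opening: 0.085
grasp_force: 0.0
```

{"name": "play_rows", "arguments": {"steps": [[[-0.03,0.03,0,0],[0,0.024,0,0],[0,0,0,0],[0,0,0,0],[0,0,0,0]]]}}

```text
time: 8.73
ee_pos: [0.5854, 0.1704, 0.2086]
tcp_rot: [-180.0, 0.0, 91.7]
wrist_force: [-0.1, 0.1, 0.4]
opening: 0.0851
grasp_force: 0.0
```

```bash
python3 - <<'E'
from h import *
c=cam('wrist'); d=cam('scene'); save('w4',np.hstack([cv2.resize(c['img'],(400,300)),cv2.resize(d['img'][150:400,150:483],(400,300))]))
o=bot.get_obs(); print(o['ee_pos'],o['tcp_rot'],o['opening'])
print(proj(c,(.604,.127,.145)))
V=c['img'].max(2); 
m=((V<70)).astype(np.uint8); m[:,:215]=0;m[:,430:]=0;m[440:]=0
n,l,s,ce=cv2.connectedComponentsWithStats(m); print(s[1:][s[1:,4]>300],ce[1:][s[1:,4]>300])
E
```

```text
[0.58507137 0.17088369 0.20921543] [ 1.79988487e+02 -5.13460278e-03  9.17760617e+01] 0.08455504372119022
[352.57744892 331.34769105]
[[ 280   69  150    9  848]
 [ 390  114   11   76  388]
 [ 330  301   43   49 1711]] [[358.          72.63207547]
 [394.36082474 155.34536082]
 [350.48509643 324.71361777]]
```

View pics/w4.png

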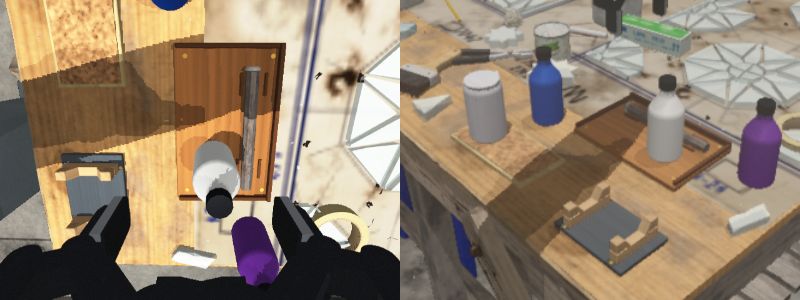

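The can stands upright on the cork. The bottle's cap top is at (351,328) in the wrist view, giving bottle ≈ (0.6035, 0.1285). I'll grip it by the cap.

{"name": "play_rows", "arguments": {"steps": [[[-0.022,0.009,0,0],[-0.021,0.008,0,0],[0,0,0,0],[0,0,0.025,0],[0,0,0.025,0]]]}}

```text
time: 9.25
ee_pos: [0.6044, 0.1286, 0.1603]
tcp_rot: [179.8, -0.1, 91.7]
wrist_force: [-0.6, 0.4, -0.3]
opening: 0.0849
grasp_force: 0.0
```

{"name": "play_rows", "arguments": {"steps": [[[0,0,0.025,0],[0,0,0.015,0],[0,0,0,0],[0,0,0,0],[0,0,0,0]]]}}

```text
time: 9.67
ee_pos: [0.6042, 0.1285, 0.1206]
tcp_rot: [179.9, -0.0, 91.8]
wrist_force: [0.6, 0.2, -0.0]
opening: 0.0852
grasp_force: 0.0
```

{"name": "play_rows", "arguments": {"steps": [[[0,0,0,0],[0,0,0,0],[0,0,0,0],[0,0,0,0],[0,0,0,0]]], "gripper": 0.045, "squeeze": 30}}

```text
time: 10.08
ee_pos: [0.6042, 0.1278, 0.1191]
tcp_rot: [180.0, -0.0, 91.7]
wrist_force: [1.1, 0.1, -0.1]
opening: 0.0449
grasp_force: 0.0
```

```bash
python3 - <<'E'
from h import *
c=cam('wrist'); save('w5',cv2.resize(c['img'][180:480,120:520],(400,300)))
o=bot.get_obs(); print(o['ee_pos'],o['tcp_rot'],o['opening'])
E
```

```text
[0.60411995 0.12783973 0.11897779] [ 1.79990706e+02 -2.48871313e-03  9.17117617e+01] 0.045294368512859104
```

View pics/w5.png

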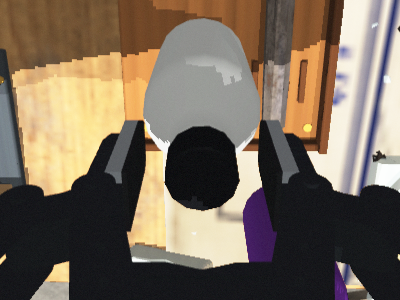

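The cap is centred between the pads (140–265, cap at 201). Closing.

{"name": "play_rows", "arguments": {"steps": [[[0,0,0,0],[0,0,0,0],[0,0,0,0],[0,0,0,0],[0,0,0,0]]], "gripper": 0.01, "squeeze": 40}}

```text
time: 10.55
ee_pos: [0.6041, 0.1278, 0.119]
tcp_rot: [180.0, -0.0, 91.7]
wrist_force: [0.9, -0.0, 1.3]
opening: 0.025
grasp_force: 39.2
```

{"name": "play_rows", "arguments": {"steps": [[[0,0,0,0],[0,0,-0.01,0],[0,0,-0.015,0],[0,0,-0.015,0],[0,0,-0.01,0]]]}}

```text
time: 10.97
ee_pos: [0.6041, 0.1279, 0.1706]
tcp_rot: [180.0, -0.0, 91.7]
wrist_force: [0.1, 0.3, -1.5]
opening: 0.0248
grasp_force: 39.6
```

{"name": "play_rows", "arguments": {"steps": [[[0,-0.01,0,0],[0,-0.02,0,0],[0,-0.025,0,0],[0,-0.025,0,0],[0,-0.025,0,0]]]}}

```text
time: 11.38
ee_pos: [0.4979, 0.1246, 0.1687]
tcp_rot: [-180.0, 0.0, 91.7]
wrist_force: [-0.6, -0.1, -2.0]
opening: 0.0249
grasp_force: 39.8
```

{"name": "play_rows", "arguments": {"steps": [[[0.01,-0.025,0,0],[0.02,-0.02,0,0],[0.025,-0.013,0,0],[0.025,0,0,0],[0.025,0,0,0]]]}}

```text
time: 11.8
ee_pos: [0.4372, 0.2289, 0.1697]
tcp_rot: [179.9, -0.0, 91.7]
wrist_force: [0.1, 0.4, -2.2]
opening: 0.0249
grasp_force: 39.9
```

{"name": "play_rows", "arguments": {"steps": [[[0.02,0,0,0],[0.013,0,0,0],[0.006,0,0,0],[0,0,0,0],[0,0,0,0]]]}}

```text
time: 12.22
ee_pos: [0.4368, 0.2664, 0.1688]
tcp_rot: [-180.0, 0.0, 91.7]
wrist_force: [-0.4, -0.7, -1.6]
opening: 0.0248
grasp_force: 39.9
```

{"name": "play_rows", "arguments": {"steps": [[[0,0,0.01,0],[0,0,0.015,0],[0,0,0.015,0],[0,0,0.006,0],[0,0,0,0]]]}}

```text
time: 12.63
ee_pos: [0.4361, 0.2656, 0.1209]
tcp_rot: [-179.9, 0.1, 91.7]
wrist_force: [-1.1, 0.3, -1.8]
opening: 0.0251
grasp_force: 39.9
```

```bash
python3 - <<'E'
from h import *
d=cam('scene'); save('w6',cv2.resize(d['img'][150:400,100:433],(640,480)))
o=bot.get_obs(); print(o['ee_pos'],o['tcp_rot'],o['opening'],o['wrist_force'])
E
```

```text
[0.43653604 0.26605277 0.12219152] [-1.79931683e+02  4.14443170e-02  9.16666388e+01] 0.0247976503205514 [-0.72066627  0.74059464 -1.59873933]
```

View pics/w6.png

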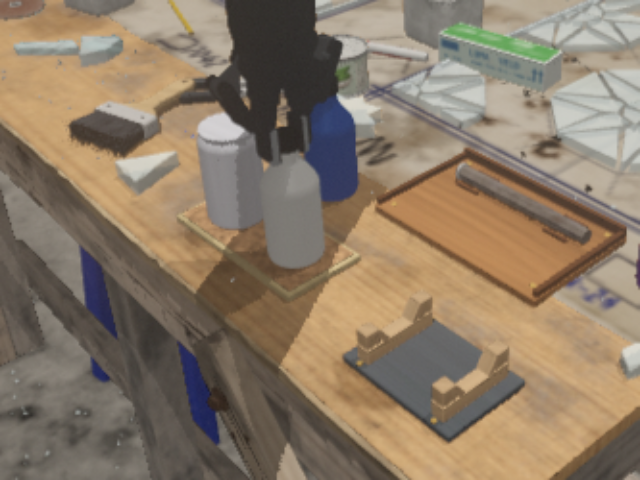

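The bottle hangs upright just above the cork beside the can. I'll set it down, release, and go to the chisel.

{"name": "play_rows", "arguments": {"steps": [[[0,0,0.002,0],[0,0,0.002,0],[0,0,0,0],[0,0,0,0],[0,0,0,0]]]}}

```text
time: 13.1
ee_pos: [0.437, 0.267, 0.1192]
tcp_rot: [180.0, -0.0, 91.7]
wrist_force: [1.3, 0.1, -2.5]
opening: 0.0249
grasp_force: 39.9
```

{"name": "play_rows", "arguments": {"steps": [[[0,0,0,0],[0,0,0,0],[0,0,0,0],[0,0,0,0],[0,0,0,0]]], "gripper": 0.06}}

```text
time: 13.52
ee_pos: [0.4369, 0.2669, 0.119]
tcp_rot: [180.0, -0.0, 91.7]
wrist_force: [-0.5, -0.6, 0.3]
opening: 0.0599
grasp_force: 0.0
```

{"name": "play_rows", "arguments": {"steps": [[[0,0,-0.01,0],[0,0,-0.02,0],[0,0,-0.03,0],[0,0,-0.02,0],[0,0,0,0]]]}}

```text
time: 13.93
ee_pos: [0.438, 0.2676, 0.2042]
tcp_rot: [179.7, -0.2, 91.7]
wrist_force: [0.5, 0.3, 0.8]
opening: 0.0598
grasp_force: 0.0
```

{"name": "play_rows", "arguments": {"steps": [[[-0.015,0.03,0,0],[-0.018,0.037,0,0],[-0.018,0.037,0,0],[-0.018,0.037,0,0],[-0.018,0.037,0,0]]]}}

```text
time: 14.35
ee_pos: [0.6189, 0.1842, 0.1991]
tcp_rot: [180.0, -0.0, 91.7]
wrist_force: [-0.8, 1.1, -0.0]
opening: 0.06
grasp_force: 0.0
```

{"name": "play_rows", "arguments": {"steps": [[[-0.016,0.033,0.01,0],[0,0,0.01,0],[0,0,0.01,0],[0,0,0,0],[0,0,0,0]]]}}

```text
time: 14.77
ee_pos: [0.6496, 0.1708, 0.1689]
tcp_rot: [-179.9, 0.0, 91.8]
wrist_force: [-0.1, 0.0, 1.1]
opening: 0.0601
grasp_force: 0.0
```

```bash
python3 - <<'E'
from h import *
c=cam('wrist'); d=cam('scene'); save('w7',np.hstack([cv2.resize(c['img'],(533,400)),cv2.resize(d['img'][190:340,180:280],(267,400))]))
o=bot.get_obs(); print(o['ee_pos'],o['tcp_rot'],o['opening'],o['time'])
print(proj(c,(.651,.169,.03)))
E
```

```text
[0.65009542 0.17110281 0.17054025] [ 1.79901198e+02 -2.73452354e-02  9.17868980e+01] 0.059851718593133804 14.8667
[324.78471883 226.41279374]
```

View pics/w7.png

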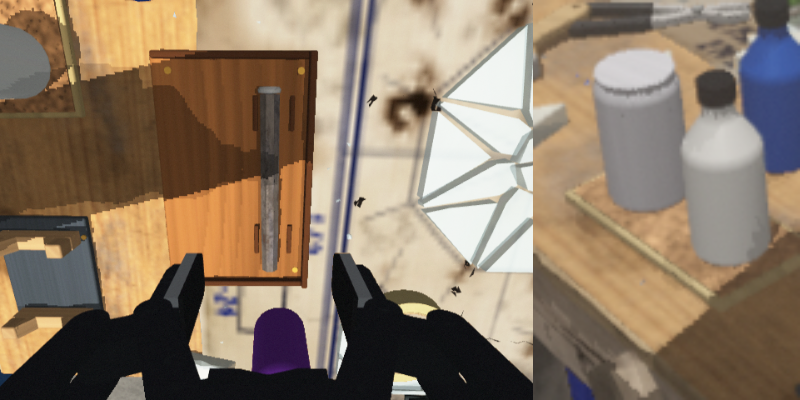

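The wrist view shows the chisel at column ≈323 (full-resolution) with its middle at row ≈218, directly below the TCP. The bottle and can both stand on the cork. Narrowing the fingers to clear the lip, then going down.

{"name": "play_rows", "arguments": {"steps": [[[0,0,0.03,0],[0,0,0.03,0],[0,0,0.03,0],[0,0,0.025,0],[0,0,0,0]]], "gripper": 0.033}}

```text
time: 15.28
ee_pos: [0.6479, 0.1703, 0.0496]
tcp_rot: [-179.7, 0.1, 91.8]
wrist_force: [-0.8, -0.9, -0.6]
opening: 0.0331
grasp_force: 0.0
```

```bash
python3 - <<'E'
from h import *
c=cam('wrist'); save('w8',cv2.resize(c['img'][100:480,120:520],(600,570)))
o=bot.get_obs(); print(o['ee_pos'],o['tcp_rot'],o['opening'],o['time'])
E
```

```text
[0.64899852 0.17055229 0.05274923] [-1.79823675e+02  3.78080281e-02  9.17740890e+01] 0.03348922181853895 15.3333
```

View pics/w8.png

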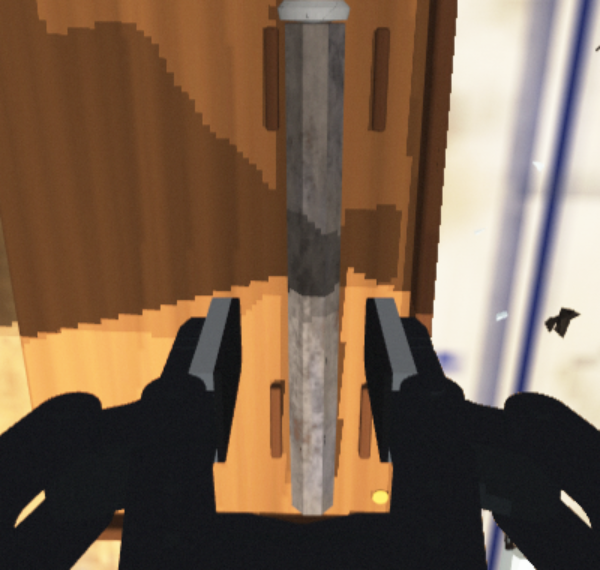

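The chisel sits 11 px right of the finger centre (≈ +3 mm in x). I'll check its middle from the stops' inner edges (crop rows 130 and 380).

```bash
python3 - <<'E'
from h import *
c=cam('wrist'); o=bot.get_obs(); print(o['ee_pos'],c['p'])
w=lambda x,y,z: onz(c,120+x/1.5,100+y/1.5,z)
a=[w(325,130,.014),w(325,380,.014)]; print(a,(a[0]+a[1])/2)
print('ends',w(313,22,.03),w(313,512,.03)); print('axis x',w(316,300,.03),w(343,200,.02),w(286,200,.02))
E
```

```text
[0.65032329 0.170812   0.05516975] [0.6459388  0.25189715 0.19558206]
[array([0.65340428, 0.21740736, 0.014     ]), array([0.65719585, 0.12864723, 0.014     ])] [0.65530007 0.1730273  0.014     ]
ends [0.64835719 0.24907218 0.03      ] [0.65430529 0.0858558  0.03      ]
axis x [0.65223542 0.16786779 0.03      ] [0.65960183 0.19705806 0.02      ] [0.64212191 0.19650251 0.02      ]
```

{"name": "play_rows", "arguments": {"steps": [[[0,0.002,0.015,0],[0,0,0.012,0],[0,0,0.008,0],[0,0,0,0],[0,0,0,0]]]}}

```text
time: 15.8
ee_pos: [0.6527, 0.1704, 0.0192]
tcp_rot: [-180.0, 0.0, 91.7]
wrist_force: [0.6, 0.7, -0.5]
opening: 0.0331
grasp_force: 0.0
```

{"name": "play_rows", "arguments": {"steps": [[[0,0,0.003,0],[0,0,0,0],[0,0,0,0],[0,0,0,0],[0,0,0,0]]]}}

```text
time: 16.22
ee_pos: [0.6529, 0.1703, 0.0161]
tcp_rot: [180.0, -0.0, 91.7]
wrist_force: [-0.5, -0.7, -0.7]
opening: 0.033
grasp_force: 0.0
```

{"name": "play_rows", "arguments": {"steps": [[[0,0,0.004,0],[0,0,0,0],[0,0,0,0],[0,0,0,0],[0,0,0,0]]]}}

```text
time: 16.63
ee_pos: [0.6528, 0.1703, 0.0118]
tcp_rot: [-180.0, 0.0, 91.7]
wrist_force: [-0.5, 0.4, -0.8]
opening: 0.0333
grasp_force: 0.0
```

{"name": "play_rows", "arguments": {"steps": [[[0,0,0,0],[0,0,0,0],[0,0,0,0],[0,0,0,0],[0,0,0,0]]], "gripper": 0.01, "squeeze": 80}}

```text
time: 17.05
ee_pos: [0.653, 0.1704, 0.0122]
tcp_rot: [180.0, -0.0, 91.7]
wrist_force: [-1.4, -0.3, 4.3]
opening: 0.0139
grasp_force: 78.9
```

{"name": "play_rows", "arguments": {"steps": [[[0,0,0,0],[0,0,-0.005,0],[0,0,-0.015,0],[0,0,-0.02,0],[0,0,-0.02,0]]]}}

```text
time: 17.47
ee_pos: [0.6519, 0.1701, 0.0713]
tcp_rot: [-179.8, 0.0, 91.7]
wrist_force: [-0.5, 0.4, -1.7]
opening: 0.0137
grasp_force: 78.4
```

{"name": "play_rows", "arguments": {"steps": [[[0,0,-0.02,0],[0,0,-0.02,0],[0,0,0,0],[0,0,0,0],[0,0,0,0]]]}}

```text
time: 17.88
ee_pos: [0.6523, 0.1702, 0.11]
tcp_rot: [-179.9, 0.0, 91.7]
wrist_force: [-0.0, -0.6, -3.2]
opening: 0.0137
grasp_force: 78.4
```

```bash
python3 - <<'E'
from h import *
c=cam('wrist'); d=cam('scene'); save('w9',np.hstack([cv2.resize(c['img'],(400,300)),cv2.resize(d['img'][170:320,280:480],(400,300))]))
o=bot.get_obs(); print(o['ee_pos'],o['tcp_rot'],o['opening'],o['wrist_force'],o['torque'])
E
```

```text
[0.65198649 0.17014062 0.10963079] [-1.79830106e+02  3.80496369e-02  9.17190550e+01] 0.013469787995150688 [-0.03774836  0.94303323 -3.22081873] [0.0119885  0.01322755 0.02314513]
```

View pics/w9.png

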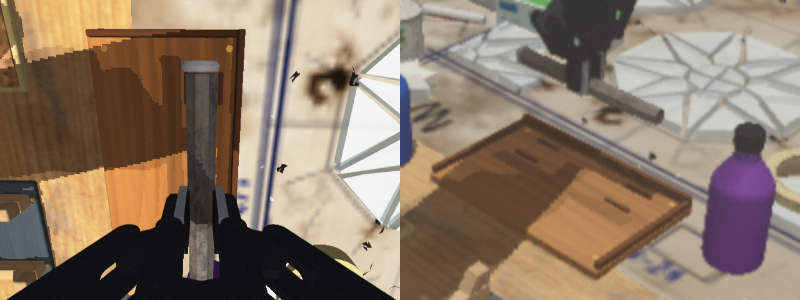

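The chisel is held level and centred. Carrying it to the rest.

{"name": "play_rows", "arguments": {"steps": [[[0,-0.015,0,0],[-0.005,-0.025,0,0],[-0.012,-0.028,0,0],[-0.014,-0.028,0,0],[-0.014,-0.028,0,0]]]}}

```text
time: 18.4
ee_pos: [0.5282, 0.1211, 0.11]
tcp_rot: [-179.9, 0.0, 91.7]
wrist_force: [0.8, 0.2, -2.0]
opening: 0.0139
grasp_force: 78.8
```

{"name": "play_rows", "arguments": {"steps": [[[-0.014,-0.028,0,0],[-0.014,-0.028,0,0],[-0.014,-0.025,0,0],[-0.011,-0.015,0,0],[-0.005,-0.006,0,0]]]}}

```text
time: 18.82
ee_pos: [0.4276, 0.0595, 0.111]
tcp_rot: [-179.9, 0.0, 91.7]
wrist_force: [0.3, 0.9, -3.0]
opening: 0.0139
grasp_force: 78.9
```

{"name": "play_rows", "arguments": {"steps": [[[0,0,0,0],[0,0,0,0],[0,0,0.015,0],[0,0,0.015,0],[0,0,0,0]]]}}

```text
time: 19.23
ee_pos: [0.4294, 0.0609, 0.0789]
tcp_rot: [-179.8, 0.0, 91.7]
wrist_force: [-0.3, -0.9, -2.4]
opening: 0.0136
grasp_force: 78.9
```

```bash
python3 - <<'E'
from h import *
c=cam('wrist'); t=cam('top'); save('w10',np.hstack([cv2.resize(c['img'],(533,400)),cv2.resize(t['img'][265:365,355:465],(267,400))]))
o=bot.get_obs(); print(o['ee_pos'],o['tcp_rot'],o['opening'],o['wrist_force'])
print('plate corners predicted',[proj(c,(.4287+a,.0600+b,.008)).round(0)/1.2 for a,b in [(-.045,.065),(.045,.065)]])
E
```

```text
[0.43013091 0.06096949 0.08139414] [-1.79906122e+02  5.75594398e-03  9.17457443e+01] 0.013419182294348402 [-0.20339105 -0.74779544 -2.91772899]
plate corners predicted [array([200.        , 115.83333333]), array([343.33333333, 120.83333333])]
```

View pics/w10.png

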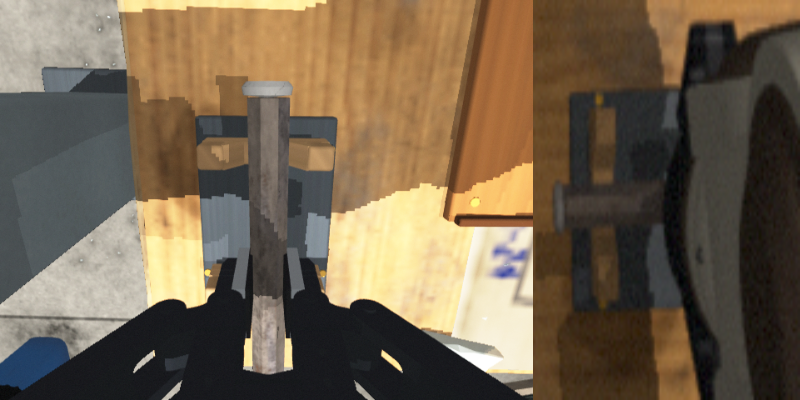

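The chisel lies over the notches: bar column 268, plate columns 197–338. Lowering it.

{"name": "play_rows", "arguments": {"steps": [[[0,-0.001,0.015,0],[0,0,0.015,0],[0,0,0.012,0],[0,0,0.006,0],[0,0,0,0]]]}}

```text
time: 19.75
ee_pos: [0.4285, 0.0606, 0.0329]
tcp_rot: [-179.9, 0.0, 91.7]
wrist_force: [-0.4, -1.0, -3.4]
opening: 0.0136
grasp_force: 78.9
```

{"name": "play_rows", "arguments": {"steps": [[[0,0,0.002,0],[0,0,0.002,0],[0,0,0,0],[0,0,0,0],[0,0,0,0]]]}}

```text
time: 20.17
ee_pos: [0.4292, 0.0606, 0.0303]
tcp_rot: [180.0, -0.0, 91.7]
wrist_force: [-0.1, -0.0, -3.4]
opening: 0.0138
grasp_force: 78.9
```

{"name": "play_rows", "arguments": {"steps": [[[0,0,0.002,0],[0,0,0.001,0],[0,0,0.001,0],[0,0,0,0],[0,0,0,0]]]}}

```text
time: 20.58
ee_pos: [0.429, 0.0606, 0.0261]
tcp_rot: [180.0, -0.0, 91.7]
wrist_force: [-1.5, 0.7, 2.0]
opening: 0.0136
grasp_force: 79.5
```

{"name": "play_rows", "arguments": {"steps": [[[0,0,0.001,0],[0,0,0,0],[0,0,0,0],[0,0,0,0],[0,0,0,0]]]}}

```text
time: 21.0
ee_pos: [0.4291, 0.0606, 0.026]
tcp_rot: [180.0, -0.0, 91.7]
wrist_force: [-7.3, -1.6, 12.5]
opening: 0.0139
grasp_force: 80.7
```

Seated, with contact force rising. Releasing and rising.

{"name": "play_rows", "arguments": {"steps": [[[0,0,0,0],[0,0,0,0],[0,0,0,0],[0,0,0,0],[0,0,0,0]]], "gripper": 0.045, "squeeze": 40}}

```text
time: 21.42
ee_pos: [0.429, 0.0606, 0.0247]
tcp_rot: [-180.0, 0.0, 91.7]
wrist_force: [-0.4, 0.9, 0.2]
opening: 0.0449
grasp_force: 0.0
```

{"name": "play_rows", "arguments": {"steps": [[[0,0,-0.01,0],[0,0,-0.02,0],[0,0,-0.03,0],[0,0,-0.04,0],[0,0,-0.04,0]]]}}

```text
time: 21.83
ee_pos: [0.4282, 0.0605, 0.1666]
tcp_rot: [-179.9, 0.0, 91.7]
wrist_force: [1.7, -0.1, -0.0]
opening: 0.045
grasp_force: 0.0
```

{"name": "play_rows", "arguments": {"steps": [[[0,0,-0.03,0],[0,0,0,0],[0,0,0,0],[0,0,0,0],[0,0,0,0]]]}}

```text
time: 22.25
ee_pos: [0.4285, 0.0605, 0.1937]
tcp_rot: [-179.9, 0.0, 91.7]
wrist_force: [0.3, -0.3, -0.7]
opening: 0.0449
grasp_force: 0.0
```

```bash
python3 - <<'E'
from h import *
c=cam('wrist'); d=cam('scene'); save('w11',np.hstack([cv2.resize(c['img'],(400,300)),cv2.resize(d['img'][190:390,180:447],(400,300))]))
o=bot.get_obs(); print(o['ee_pos'],o['tcp_rot'],o['opening'],o['wrist_force'])
# cap of bottle on cork in scene, and expected
d_=d['img'].max(2); m=(d_<60).astype(np.uint8); u,v=proj(d,(.437,.267,.145)); print('cap pred',u,v)
E
```

```text
[0.42841195 0.06050048 0.19368506] [-1.79879938e+02  1.51304487e-02  9.17196417e+01] 0.04499159672001089 [ 0.06115998  0.21424894 -0.19108811]
cap pred 247.41411941613165 218.27203264205184
```

View pics/w11.png

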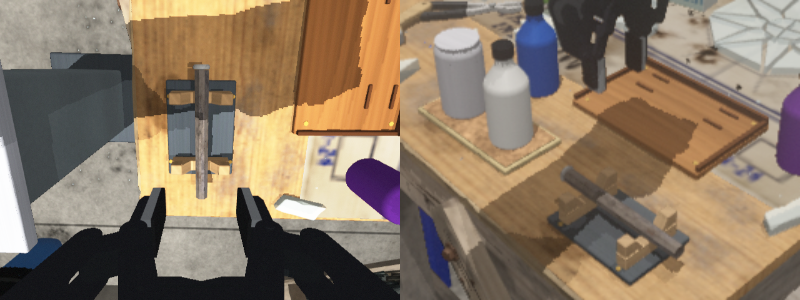

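The chisel lies in both notches, and the bottle and can stand on the cork. I'll check the chisel's middle by ray from its ends (wrist pixels ≈ (322,106) and (322,315)), and check the bottle's cap position.

```bash
python3 - <<'E'
from h import *
c=cam('wrist')
a,b=onz(c,323,106,.044),onz(c,322,315,.044); print(a,b,(a+b)/2,np.linalg.norm(a-b))
d=cam('scene'); V=d['img'].max(2); m=np.zeros(V.shape,np.uint8); m[205:235,235:262]=(V<70)[205:235,235:262]
k=max(cv2.findContours(m,0,1)[0],key=cv2.contourArea); x,y,w,h=cv2.boundingRect(k); print(x,y,w,h, onz(d,x+w/2-.5,y+h/2-.5,.137))
print(bot.get_obs()['ee_pos'])
E
```

```text
[0.42573534 0.14254933 0.044     ] [ 0.42996937 -0.02041015  0.044     ] [0.42785235 0.06106959 0.044     ] 0.16301448102062793
242 217 14 13 [0.43632827 0.26404123 0.137     ]
[0.42860739 0.06053507 0.19401091]
```

{"name": "play_rows", "arguments": {"steps": [[[0.03,0.0046,0,0],[0.036,0.005,0,0],[0.036,0.005,0,0],[0.036,0,0,0],[0.036,0,0,0]]], "gripper": 0.06}}

```text
time: 22.87
ee_pos: [0.438, 0.2365, 0.1943]
tcp_rot: [-180.0, 0.0, 91.7]
wrist_force: [1.4, -1.0, 0.1]
opening: 0.06
grasp_force: 0.0
```

{"name": "play_rows", "arguments": {"steps": [[[0.032,0,0,0],[0,0,0,0],[0,0,0,0],[0,0,0,0],[0,0,0,0]]]}}

```text
time: 23.28
ee_pos: [0.4374, 0.2661, 0.1947]
tcp_rot: [-180.0, 0.0, 91.7]
wrist_force: [0.7, -0.0, 0.3]
opening: 0.0599
grasp_force: 0.0
```

{"name": "play_rows", "arguments": {"steps": [[[0.001,0,0.02,0],[0,0,0.025,0],[0,0,0.02,0],[0,0,0.01,0],[0,0,0,0]]]}}

```text
time: 23.7
ee_pos: [0.4366, 0.2665, 0.1178]
tcp_rot: [-179.8, 0.1, 91.6]
wrist_force: [-0.6, -0.2, 0.1]
opening: 0.0598
grasp_force: 0.0
```

{"name": "play_rows", "arguments": {"steps": [[[0,0,0,0],[0,0,0,0],[0,0,0,0],[0,0,0,0],[0,0,0,0]]], "gripper": 0.01}}

```text
time: 24.12
ee_pos: [0.438, 0.2683, 0.1215]
tcp_rot: [179.9, -0.1, 91.7]
wrist_force: [-0.9, 0.1, 7.2]
opening: 0.0252
grasp_force: 39.1
```

{"name": "play_rows", "arguments": {"steps": [[[0,0,0,0],[0,0,0,0],[0,0,-0.01,0],[0,0,-0.015,0],[0,0,-0.015,0]]]}}

```text
time: 24.53
ee_pos: [0.4371, 0.2678, 0.1607]
tcp_rot: [-180.0, 0.0, 91.7]
wrist_force: [0.7, 0.2, -1.8]
opening: 0.0248
grasp_force: 39.7
```

{"name": "play_rows", "arguments": {"steps": [[[0,0,-0.012,0],[0,0,0,0],[0,0,0,0],[0,0,0,0],[0,0,0,0]]]}}

```text
time: 24.95
ee_pos: [0.437, 0.2677, 0.1708]
tcp_rot: [-179.9, 0.0, 91.7]
wrist_force: [-0.8, 0.2, -2.1]
opening: 0.0252
grasp_force: 39.8
```

{"name": "play_rows", "arguments": {"steps": [[[-0.008,0.009,0,0],[-0.016,0.018,0,0],[-0.02,0.022,0,0],[-0.022,0.025,0,0],[-0.022,0.025,0,0]]]}}

```text
time: 25.37
ee_pos: [0.54, 0.1815, 0.1713]
tcp_rot: [-180.0, 0.0, 91.8]
wrist_force: [-0.7, 0.1, -1.6]
opening: 0.0249
grasp_force: 39.8
```

{"name": "play_rows", "arguments": {"steps": [[[-0.022,0.025,0,0],[-0.018,0.02,0,0],[-0.012,0.013,0,0],[-0.005,0.006,0,0],[0,0,0,0]]]}}

```text
time: 25.78
ee_pos: [0.6055, 0.1263, 0.1706]
tcp_rot: [-179.9, 0.0, 91.6]
wrist_force: [0.2, -0.1, -1.7]
opening: 0.025
grasp_force: 39.8
```

{"name": "play_rows", "arguments": {"steps": [[[0,0,0,0],[0,0,0,0],[0,0,0,0],[0,0,0,0],[0,0,0,0]]]}}

```text
time: 26.2
ee_pos: [0.6043, 0.1285, 0.1722]
tcp_rot: [180.0, -0.0, 91.8]
wrist_force: [-0.0, 0.3, -1.2]
opening: 0.0249
grasp_force: 39.8
```

{"name": "play_rows", "arguments": {"steps": [[[0,0,0.01,0],[0,0,0.015,0],[0,0,0.015,0],[0,0,0.008,0],[0,0,0,0]]]}}

```text
time: 26.62
ee_pos: [0.6039, 0.1279, 0.122]
tcp_rot: [-179.9, 0.0, 91.7]
wrist_force: [-0.0, -0.0, -1.8]
opening: 0.0247
grasp_force: 40.5
```

{"name": "play_rows", "arguments": {"steps": [[[0,0,0.001,0],[0,0,0.001,0],[0,0,0,0],[0,0,0,0],[0,0,0,0]]]}}

```text
time: 27.03
ee_pos: [0.6048, 0.1279, 0.1221]
tcp_rot: [180.0, -0.0, 91.7]
wrist_force: [0.2, -0.8, -1.6]
opening: 0.0249
grasp_force: 40.5
```

{"name": "play_rows", "arguments": {"steps": [[[0,0,0.001,0],[0,0,0.001,0],[0,0,0,0],[0,0,0,0],[0,0,0,0]]]}}

```text
time: 27.45
ee_pos: [0.605, 0.1279, 0.121]
tcp_rot: [179.9, -0.0, 91.7]
wrist_force: [-1.2, -1.0, 6.6]
opening: 0.0251
grasp_force: 41.1
```

{"name": "play_rows", "arguments": {"steps": [[[0,0,0.0005,0],[0,0,0,0],[0,0,0,0],[0,0,0,0],[0,0,0,0]]]}}

```text
time: 27.87
ee_pos: [0.6051, 0.1279, 0.121]
tcp_rot: [179.9, -0.0, 91.7]
wrist_force: [-1.5, -0.8, 8.2]
opening: 0.0248
grasp_force: 41.4
```

{"name": "play_rows", "arguments": {"steps": [[[0,0,0,0],[0,0,0,0],[0,0,0,0],[0,0,0,0],[0,0,0,0]]], "gripper": 0.06}}

```text
time: 28.28
ee_pos: [0.6046, 0.1279, 0.1191]
tcp_rot: [-180.0, 0.0, 91.7]
wrist_force: [0.4, 0.2, 0.3]
opening: 0.0602
grasp_force: 0.0
```

{"name": "play_rows", "arguments": {"steps": [[[0,0,-0.01,0],[0,0,-0.02,0],[0,0,-0.03,0],[0,0,-0.02,0],[0,0,0,0]]]}}

```text
time: 28.7
ee_pos: [0.606, 0.1282, 0.2052]
tcp_rot: [179.6, -0.1, 91.7]
wrist_force: [0.9, 0.8, 0.5]
opening: 0.0603
grasp_force: 0.0
```

{"name": "play_rows", "arguments": {"steps": [[[0.024,-0.0165,0,0],[0.036,-0.025,0,0],[0.036,-0.025,0,0],[0.036,-0.025,0,0],[0.036,-0.025,0,0]]], "gripper": 0.085}}

```text
time: 29.12
ee_pos: [0.487, 0.2864, 0.1996]
tcp_rot: [180.0, -0.0, 91.7]
wrist_force: [-0.1, 0.4, -0.2]
opening: 0.0849
grasp_force: 0.0
```

{"name": "play_rows", "arguments": {"steps": [[[0.036,-0.025,0,0],[0.036,-0.0235,0,0],[0,0,0,0],[0,0,0,0],[0,0,0,0]]]}}

```text
time: 29.53
ee_pos: [0.4396, 0.3531, 0.1995]
tcp_rot: [180.0, 0.0, 91.8]
wrist_force: [-0.8, -0.3, -0.1]
opening: 0.0853
grasp_force: 0.0
```

```bash
python3 - <<'E'
from h import *
o=bot.get_obs(); print(o['ee_pos'],o['tcp_rot'],o['opening'])
# bottle check in scene view: cap and white body
d=cam('scene'); V=d['img'].max(2); u,v=proj(d,(.604,.1275,.137)).astype(int); print('pred cap',u,v)
m=np.zeros(V.shape,np.uint8); m[v-14:v+14,u-14:u+14]=(V<70)[v-14:v+14,u-14:u+14]
k=max(cv2.findContours(m,0,1)[0],key=cv2.contourArea); x,y,w,h=cv2.boundingRect(k); print(x,y,w,h,onz(d,x+w/2-.5,y+h/2-.5,.137))
i0=cv2.imread('pics/scene0.png').max(2); m0=np.zeros(V.shape,np.uint8); m0[v-14:v+14,u-14:u+14]=(i0<70)[v-14:v+14,u-14:u+14]
print('start',cv2.boundingRect(max(cv2.findContours(m0,0,1)[0],key=cv2.contourArea)))
E
```

```text
[0.4396363  0.35310126 0.19946197] [1.79990505e+02 1.30211949e-02 9.17710946e+01] 0.08526287563764136
pred cap 372 217
367 213 13 13 [0.60251626 0.12405517 0.137     ]
start (366, 212, 14, 14)
```

The bottle's cap is back within 1 px of its starting position. Now the can.

{"name": "play_rows", "arguments": {"steps": [[[0.01,-0.0063,0,0],[0,0,0.02,0],[0,0,0.03,0],[0,0,0.03,0],[0,0,0.02,0]]]}}

```text
time: 30.0
ee_pos: [0.433, 0.3617, 0.0966]
tcp_rot: [-179.9, 0.1, 91.6]
wrist_force: [-0.4, -0.2, -0.4]
opening: 0.0849
grasp_force: 0.0
```

{"name": "play_rows", "arguments": {"steps": [[[0,0,0.02,0],[0,0,0.015,0],[0,0,0,0],[0,0,0,0],[0,0,0,0]]]}}

```text
time: 30.42
ee_pos: [0.4338, 0.3629, 0.0656]
tcp_rot: [179.9, -0.0, 91.7]
wrist_force: [0.1, 0.4, 0.2]
opening: 0.0849
grasp_force: 0.0
```

{"name": "play_rows", "arguments": {"steps": [[[0,0,0,0],[0,0,0,0],[0,0,0,0],[0,0,0,0],[0,0,0,0]]], "gripper": 0.05}}

```text
time: 30.83
ee_pos: [0.4335, 0.3632, 0.0657]
tcp_rot: [179.9, -0.1, 91.7]
wrist_force: [-2.3, -1.0, 6.1]
opening: 0.0604
grasp_force: 43.1
```

{"name": "play_rows", "arguments": {"steps": [[[0,0,0,0],[0,0,0,0],[0,0,-0.015,0],[0,0,-0.025,0],[0,0,-0.025,0]]]}}

```text
time: 31.25
ee_pos: [0.4325, 0.3624, 0.1294]
tcp_rot: [-179.9, 0.1, 91.7]
wrist_force: [0.3, 0.7, -1.9]
opening: 0.0604
grasp_force: 44.7
```

{"name": "play_rows", "arguments": {"steps": [[[-0.02,0,0,0],[-0.03,0,0,0],[-0.03,0,0,0],[-0.03,0,0,0],[-0.025,0.01,0,0]]]}}

```text
time: 31.67
ee_pos: [0.446, 0.2266, 0.1296]
tcp_rot: [-180.0, 0.0, 91.8]
wrist_force: [0.9, 1.0, -2.9]
opening: 0.0606
grasp_force: 44.9
```

{"name": "play_rows", "arguments": {"steps": [[[-0.015,0.02,0,0],[0,0.03,0,0],[0,0.03,0,0],[0,0.03,0,0],[0,0.025,0,0]]]}}

```text
time: 32.08
ee_pos: [0.5844, 0.2169, 0.1292]
tcp_rot: [180.0, -0.0, 91.7]
wrist_force: [-0.0, 0.1, -2.5]
opening: 0.0608
grasp_force: 44.9
```

{"name": "play_rows", "arguments": {"steps": [[[0,0.015,0,0],[0,0.007,0,0],[0,0,0,0],[0,0,0,0],[0,0,0,0]]]}}

```text
time: 32.5
ee_pos: [0.6036, 0.218, 0.1295]
tcp_rot: [-180.0, 0.0, 91.7]
wrist_force: [0.4, -0.6, -1.5]
opening: 0.0607
grasp_force: 45.1
```

{"name": "play_rows", "arguments": {"steps": [[[0,0,0.015,0],[0,0,0.02,0],[0,0,0.018,0],[0,0,0.008,0],[0,0,0,0]]]}}

```text
time: 32.92
ee_pos: [0.603, 0.2178, 0.0673]
tcp_rot: [-179.9, 0.0, 91.7]
wrist_force: [0.4, -0.7, -2.8]
opening: 0.0607
grasp_force: 44.7
```

{"name": "play_rows", "arguments": {"steps": [[[0,0,0.001,0],[0,0,0.001,0],[0,0,0,0],[0,0,0,0],[0,0,0,0]]]}}

```text
time: 33.33
ee_pos: [0.6048, 0.218, 0.0669]
tcp_rot: [180.0, -0.0, 91.7]
wrist_force: [-0.4, 0.2, -2.2]
opening: 0.0605
grasp_force: 44.7
```

{"name": "play_rows", "arguments": {"steps": [[[0,0,0.001,0],[0,0,0.001,0],[0,0,0,0],[0,0,0,0],[0,0,0,0]]]}}

```text
time: 33.75
ee_pos: [0.6048, 0.218, 0.0656]
tcp_rot: [179.9, -0.0, 91.7]
wrist_force: [-2.7, -1.4, 5.3]
opening: 0.0604
grasp_force: 45.5
```

{"name": "play_rows", "arguments": {"steps": [[[0,0,0,0],[0,0,0,0],[0,0,0,0],[0,0,0,0],[0,0,0,0]]]}}

```text
time: 34.17
ee_pos: [0.6048, 0.218, 0.0656]
tcp_rot: [179.9, -0.0, 91.7]
wrist_force: [-2.1, -1.7, 4.3]
opening: 0.0606
grasp_force: 45.5
```

In contact with the board. Releasing, then rising and backing away.

{"name": "play_rows", "arguments": {"steps": [[[0,0,0,0],[0,0,0,0],[0,0,0,0],[0,0,0,0],[0,0,0,0]]], "gripper": 0.085}}

```text
time: 34.58
ee_pos: [0.6045, 0.2179, 0.0643]
tcp_rot: [-180.0, 0.0, 91.7]
wrist_force: [0.5, -0.5, -0.4]
opening: 0.0847
grasp_force: 0.0
```

{"name": "play_rows", "arguments": {"steps": [[[0,0,-0.02,0],[0,0,-0.03,0],[0,0,-0.03,0],[0,0,-0.03,0],[0,0,-0.035,0]]]}}

```text
time: 35.0
ee_pos: [0.604, 0.2177, 0.2098]
tcp_rot: [-179.9, 0.0, 91.7]
wrist_force: [0.5, 0.4, -0.7]
opening: 0.085
grasp_force: 0.0
```

{"name": "play_rows", "arguments": {"steps": [[[0.03,-0.02,0,0],[0.04,-0.03,0,0],[0.04,-0.03,0,0],[0.04,-0.03,0,0],[0.03,-0.03,0,0]]]}}

```text
time: 35.42
ee_pos: [0.4743, 0.3751, 0.2091]
tcp_rot: [180.0, -0.0, 91.7]
wrist_force: [0.6, 0.7, 0.1]
opening: 0.085
grasp_force: 0.0
```

{"name": "play_rows", "arguments": {"steps": [[[0.03,-0.03,0,0],[0,0,0,0],[0,0,0,0],[0,0,0,0],[0,0,0,0]]]}}

```text
time: 35.83
ee_pos: [0.4458, 0.4015, 0.2093]
tcp_rot: [180.0, 0.0, 91.7]
wrist_force: [-0.5, -0.9, -0.2]
opening: 0.085
grasp_force: 0.0
```

```bash
cat > chk.py <<'E'
from h import *
t=cam('top'); save('end',t['img']); a=cv2.imread('pics/top0.png'); b=t['img']
def mm(im,box,f):
    h=cv2.cvtColor(im,cv2.COLOR_BGR2HSV); H,S,V=cv2.split(h); m=f(H,S,V).astype(np.uint8); k=np.zeros_like(m); x0,y0,x1,y1=box; k[y0:y1,x0:x1]=m[y0:y1,x0:x1]
    c=max(cv2.findContours(k,0,1)[0],key=cv2.contourArea); return cv2.boundingRect(c),np.round(cv2.minEnclosingCircle(c)[0],1)
for n,box,f in [('cap',(360,182,395,212),lambda H,S,V:V<60),('can',(294,175,338,215),lambda H,S,V:(S<40)&(V>165)),('star',(145,155,212,222),lambda H,S,V:(S<60)&(V>150))]:
    for im in (a,b):
        try: print(n,mm(im,box,f))
        except ValueError: print(n,'none')
s=cam('scene')['img']; s0=cv2.imread('pics/scene0.png')
for n,box in [('can_scene',(318,200,356,270)),('bottle_scene',(354,208,390,290))]:
    x0,y0,x1,y1=box; g0=cv2.cvtColor(s0,6)[y0:y1,x0:x1]; g=cv2.cvtColor(s,6)[y0-8:y1+8,x0-8:x1+8]
    r=cv2.matchTemplate(g,g0,cv2.TM_CCOEFF_NORMED); _,v,_,l=cv2.minMaxLoc(r); print(n,'shift px',l[0]-8,l[1]-8,round(v,3))
o=bot.get_obs(); print(o['ee_pos'],o['wrist_force'],o['time'])
E
python3 chk.py
```

```text
cap ((369, 186, 19, 18), array([378.3, 194.7]))
cap ((371, 186, 18, 19), array([379.1, 194.9]))
can ((298, 180, 37, 35), array([316. , 197.7]))
can ((298, 179, 38, 36), array([316.1, 196.9]))
star ((149, 162, 58, 56), array([177.6, 188.6]))
star ((149, 162, 59, 56), array([178. , 189.2]))
can_scene shift px 0 0 0.966
bottle_scene shift px 1 0 0.952
[0.44597359 0.40124554 0.20925262] [-0.22457691  0.13264095  0.5109779 ] 35.9333
```

The bottle, can and star are all within about 1 px (≈1.5 mm) of where they started, and the arm is clear. Handing in.

```bash
python3 -c "
from workcell import bot; print(bot.job_done())"
```

```text
the job is handed in; nothing more can be done
None
```

The job is handed in at about 36 s: the chisel lies in both notches of the rest, about 1 mm from its middle when measured just after release, and the bottle, can and star are within about 2 mm of where they started; no verdict came back.

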